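# Take a moisture reading at the ringed spot of a stickered board

### The arm

A 6-joint arm with a two-finger parallel gripper is mounted at the origin on the work surface. World frame = base frame: x ahead of the robot, y to its left, z up, the work surface at z = 0. Lengths are in mm, angles in rad, forces in N, time in s.
With the tool pointing down it reaches from about 275 to 1000 mm from the base axis. Payload 8.4 kg.
Tool frame: the origin (TCP) lies on the centre line of the jaws, within the pads' length; the fingertips stand r.tip_reach ahead of it and the grasp point (between the pads) lies 11 mm behind it (r.tip_reach is the distance from the TCP to the fingertips, in mm); z points along the fingers, y is the line along which they close (so a half turn about z gives the same grasp; the last joint's range is limited). The gripper opens to 85 mm and grips with 20 to 120 N. Pads are 22 mm wide; open, the fingers measure 114 mm over their backs; the gripper's body (76 mm by 85 mm) begins 54 mm behind the grasp point. The pads swing forward as they close: fully open they stand 13 mm farther back than shut.
Start: joints at [-1.169, 0.353, 1.633, -0, 1.155, -0.002], TCP at [245.571, -574.737, 239.281] pointing down, gripper open.
Joint ranges: [-2.63, 2.63], [-0.92, 2.1], [0.06, 2.66], [-1.3, 4.44], [0, 2.69], [-3.02, 3.02]. Speed limits (rad/s): [2.22, 2.22, 2.79, 3.14, 3.14, 3.14].

### API

Orientations are given as [roll, pitch, yaw] about the fixed x, y, z axes, in that order (R = Rz(yaw) Ry(pitch) Rx(roll)).
In Python, from rig import r gives the robot as it stands.
- The arm moves only by the tool carry_out, never from a script. Its argument "targets" is a list of rows, each an object with "dp": the shift along the tool's x, y, z in mm, a list of three; "yaw": the turn about the tool's z in degrees. A call has 1 to 12 rows; each row is the pose to reach, as a shift and turn from the pose commanded when the call began, along the tool's axes at that moment; what a row does not reach only later rows make up. A row lasts 1/8 s, in which the tool goes at most 62.5 mm and 10.7 degrees, less where a joint would pass 70% of its speed; a pose out of reach is approached as far as the arm can. A call with a gripper value outside its range is refused whole. "fingers" is the opening, from -1 (shut) to 1 (fully open), so that 0 is half open, set as the call begins (left out, the last holds). The fingers move at their own pace and stop on an object; "grip_force" is the grip in N (left out, the last holds). Time passes only in rows, so rows that repeat a pose let the fingers close. It gives the time, the measured TCP pose, the force, the opening and the grip force at its end, in the units of the state.
- r.sense(): the state, without advancing time (a new reading comes with each control period).
- r.grab_frame(name): name is "scene" or "top" or "wrist"; returns the picture (384x512x3 uint8, red, green, blue); there is no depth.
- r.get_calibration(name): a dict with "fx", "fy", "cx", "cy" (pixels), "rvec" (rotation vector, rad) and "tvec" (3), from world to camera coordinates, as OpenCV has them. Camera axes: x right, y down, z forward; pixel columns grow to the right and rows downward; lengths in mm; the calibration is good to about 2 mm. A picture is of the moment at which its call begins: read the wrist's pose just before it. get_calibration takes no time and is no camera call; for the wrist camera it gives the pose at the moment of the call.
- r.sign_off(): hands the job in; it is judged then, once.
The state is a dict: "clock": time; "qpos": joint angles; "qvel": joint speeds; "joint_efforts": joint torques, N m; "eef_pos": TCP position; "tcp_rot": TCP orientation; "contact_force": force on the tool from outside, world axes, zero at the start; "wrist_torque": the same for the moment, N m; "opening": opening from 0.0 (shut) to 1.0 (fully open); "grasp_force": force on a finger pad.
Only numpy, scipy, OpenCV 4.12 (cv2) and the standard library are available. Lean on these libraries where they do the work, as an engineer would, in place of code of your own. Each camera call takes 0.05 s, during which the arm holds its last target. There are 200 camera calls.

### The job

Check the moisture of the stacked timber: draw the moisture meter out of its slot in the tool caddy and set both of its contact pins on the top board inside the crayon ring (not at the cross), with the meter upright and the line through the two pins square across the grain. Press lightly, so that both sprung pins are pushed partly in but not to their stops, and finish while holding the meter there in the gripper, still pressed on, so that the reading can settle. Leave everything else as it lies.

Things in the scene. Friction and masses are not known exactly. Their poses are not given: they have to be found in the camera images.
- meter: Moisture meter, 150 mm tall, 0.15 kg, standing pins down in the caddy. Grey case 48 wide (its x) x 26 thick (its y), 36 to 150 mm above the origin; black nose 36 x 22, from 14 to 36 mm; two steel pins 3 mm thick stick out 14 mm below the nose at x = -12 and +12 mm. Origin midway between the tips of the unpressed pins; z up the case. Screen on the -y face, grip ribs on the narrow sides
- pin_a (a joint): how far the pin at the meter's x = -12 mm is pushed into the nose, 0 to 0.008 m (its stop at 8 mm); it slides along the meter's z. Spring about 0.9 N per mm after a first 0.5 N
- pin_b (a joint): the same for the pin at the meter's x = +12 mm
- pin_a_tip (a point): the tip of pin_a (moves with the pin)
- pin_b_tip (a point): the tip of pin_b (moves with the pin)
- caddy: fixed plywood block 90 mm (its x) by 130 mm (its y, -90 to +40), 82 high, with a through slot 52 x 30 mm, long side along its x, at its origin (on the bench). The meter stands on ledges in it, its top 74 mm free; lift it over 45 mm to clear the slot. Three fixed tool handles rise 45 mm above the block at y = -50 to -85 mm
- stack: fixed stack of two pale boards with spacer strips between, origin on the bench under its centre; the top board is 160 mm wide (its x) and 380 mm long (its y); the grain runs along its y. The face of the top board is level, 94 mm above the bench
- ring_mark: ring drawn in dark lumber crayon on the top board, 40 mm inside and 48 mm outside diameter; origin at its centre, on the board's face. It may be toward either end of the board
- cross_mark: crayon cross (two strokes 46 mm long) on the top board toward the other end: a saw mark, not the place to measure
- tape_measure: bystander on the top board between the marks: black tape measure 66 x 34 x 62 mm high, origin under its centre
- pencil: bystander on the top board: flat carpenter's pencil 168 x 12 x 7 mm, lying along its y, origin under its shaft's centre
- glue_bottle: bystander near the caddy: white glue bottle, 54 mm diameter, 150 mm high, origin under its centre
- square: bystander: steel combination square lying flat, blade 300 mm along its x (from -100 to +200 mm), head 110 mm across it, 18 mm high
- screw_jar: bystander: jar 70 mm diameter, 85 mm high, origin under its centre
- screwdriver: bystander: screwdriver lying on the bench, 200 mm long
Things that resemble listed ones, but are neither listed nor needed, are in the scene too. There is more than one size of the meter; the one meant has the size given above. Leave any purple look-alike of the caddy alone.

How it is judged (in metres and radians):
On the way:
1. the meter is held clear of the caddy's slot (contact force between the fingers and meter above 2 N and z of meter in the frame of caddy above 0.055 m and contact force between meter and caddy below 0.1 N), for 0.2 s.
At the end, for the whole second after the job is handed in: Gripper holds the meter (over 2 N); both pin tips within 20 mm of the ring's centre, each pushed in 0.8 to 7 mm; 2 to 16 N between meter and stack; meter upright within 0.14 rad, pin line within 0.26 rad of square across the grain; meter still (contact force between the fingers and meter above 2 N and horizontal distance between each of pin_a_tip, pin_b_tip and ring_mark below 0.02 m and value of joint pin_a between 0.0008 and 0.007 m and value of joint pin_b between 0.0008 and 0.007 m and contact force between meter and stack between 2 and 16 N and angle between meter's own z axis and vertical below 0.14 rad and angle between the x axis of meter and the x axis of stack, either way round below 0.26 rad and linear speed of meter below 0.02 m/s); the arm keeps its last pose, push and grip.
It fails at once if the meter is rammed onto the boards (over 35 N) (contact force between meter and stack above 35 N).
It fails at once if a bystander is shifted by more than 30 mm or knocked over (distance of any of tape_measure, pencil, glue_bottle, square, screw_jar, screwdriver from where it was at the start of the episode above 0.03 m or angle between any of tape_measure, glue_bottle, screw_jar's own z axis and vertical above 0.5 rad).
It also fails if it takes over 38 s, if anything falls off the work surface, if the arm or the gripper's body presses on something with over 40 N, if the wrist force passes 120 N, or if a joint passes its speed limit or range.

## Working session

There is one attempt and no reset: what is moved stays moved. The work goes in short steps, Python scripts to look and compute and a tool call to move; the robot and the scene stay as the last step left them, time stands still between calls to the robot, and variables do not carry over. Pictures are saved under pics/ and viewed, at most 10 in all, crops included, and the job is handed in when it is done.

Besides the shell and the picture viewer there is one more tool, called after "Request:" by a JSON object that holds its "op" and its "data", one argument or row to a line. carry_out: Moves the arm, as the interface text tells. Its arguments: {"type":"object","properties":{"targets":{"type":"array","items":{"type":"object","properties":{"dp":{"type":"array","items":{"type":"number"}},"yaw":{"type":"number"}}}},"fingers":{"type":"number"},"grip_force":{"type":"number"}},"required":["targets"]}

```bash
mkdir -p pics; cat > h.py <<'E'
import numpy as np, cv2
from rig import r
def ray(cal,uv):
    K=np.array([[cal['fx'],0,cal['cx']],[0,cal['fy'],cal['cy']],[0,0,1]])
    R=cv2.Rodrigues(np.array(cal['rvec'],float))[0];t=np.array(cal['tvec'],float).ravel()
    return -R.T@t, R.T@np.linalg.inv(K)@np.array([*uv,1.])
def at(cal,uv,z):
    c,d=ray(cal,uv); return (c+d*(z-c[2])/d[2]).round(1)
def proj(cal,p):
    K=np.array([[cal['fx'],0,cal['cx']],[0,cal['fy'],cal['cy']],[0,0,1]])
    return cv2.projectPoints(np.array(p,float).reshape(-1,3),np.array(cal['rvec'],float),np.array(cal['tvec'],float),K,None)[0][:,0].round(1)
def save(n,im,box=None,s=1):
    if box: im=im[box[1]:box[3],box[0]:box[2]]
    cv2.imwrite('pics/'+n,cv2.resize(im[:,:,::-1],None,fx=s,fy=s,interpolation=cv2.INTER_CUBIC))
E
python3 - <<'E'
from h import *
for n in('top','scene'):
    im=r.grab_frame(n); np.save(n+'.npy',im); save(n+'.png',im,None,1.5)
    print(n,r.get_calibration(n))
print(r.sense(),r.tip_reach)
E
```

```text
top {'fx': 395.63800800674017, 'fy': 395.63800800674017, 'cx': 254.65212965902543, 'cy': 196.84269387705186, 'rvec': array([ 2.16509066, -2.11601742,  0.14088754]), 'tvec': array([  24.62368958,  519.0658404 , 1070.26738283])}
scene {'fx': 391.5541889247636, 'fy': 391.5541889247636, 'cx': 254.08381382637944, 'cy': 199.46726756976796, 'rvec': array([ 1.87391406,  1.79760888, -0.62230917]), 'tvec': array([ -19.2186962 , -344.78003768, 1598.55799375])}
{'clock': 0.1, 'qpos': array([-1.16936446e+00,  3.53614820e-01,  1.63406424e+00,  2.20700383e-05,
        1.15518305e+00, -2.41592921e-03]), 'qvel': array([ 5.15374439e-04, -1.06925851e-03, -1.62642829e-03, -2.84821108e-05,
       -2.82219054e-04, -1.99469007e-03]), 'joint_efforts': array([-3.46867355e-04, -6.06359768e+01, -3.42820680e+01, -6.10869188e-05,
        3.98805845e-03,  6.58334699e-06]), 'eef_pos': array([ 245.43403988, -574.34030539,  238.61238273]), 'tcp_rot': array([-3.14032324e+00, -2.32467331e-05,  4.03838853e-01]), 'contact_force': array([ 0.65705719, -1.19422329, -0.26858366]), 'wrist_torque': array([ 0.03048087, -0.00573821,  0.04112523]), 'grasp_force': 0.0, 'opening': 1.0010114263536853} 8.0
```

View pics/top.png

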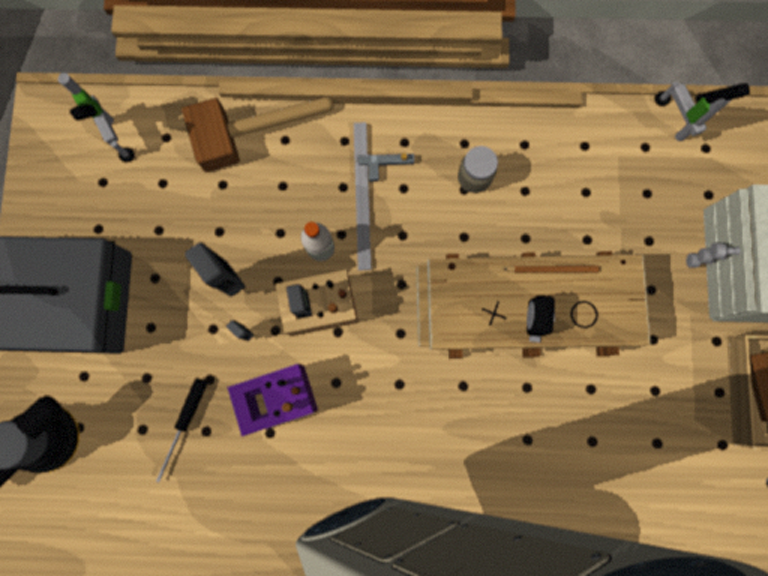

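View pics/scene.png

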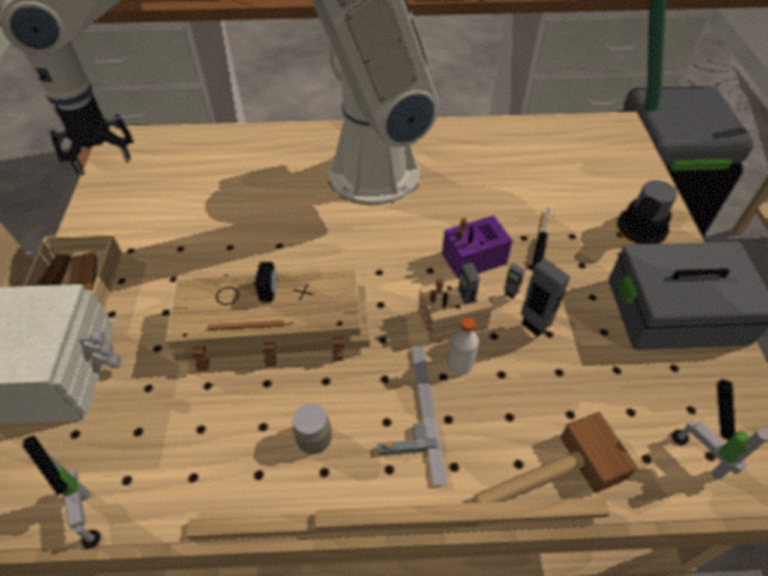

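Top view (1.5x pixels): three meters, a large one free-standing (215,268), a small one (238,329), and one in the plywood caddy (298,300). The caddy one fits, since it stands in the slot and is mid-sized. The purple caddy (272,400) is the look-alike. The ring is at (585,314) and the cross at (494,313). I'll confirm with enlarged crops.

```bash
python3 - <<'E'
from h import *
t=np.load('top.npy'); s=np.load('scene.npy')
a=cv2.resize(t[160:240,120:250],None,fx=6,fy=6,interpolation=cv2.INTER_CUBIC)
save('c1.png',a)
b=cv2.resize(t[160:245,275:440],(790,407),interpolation=cv2.INTER_CUBIC)
save('c2.png',b)
E
```

```text
(no output)
```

View pics/c1.png

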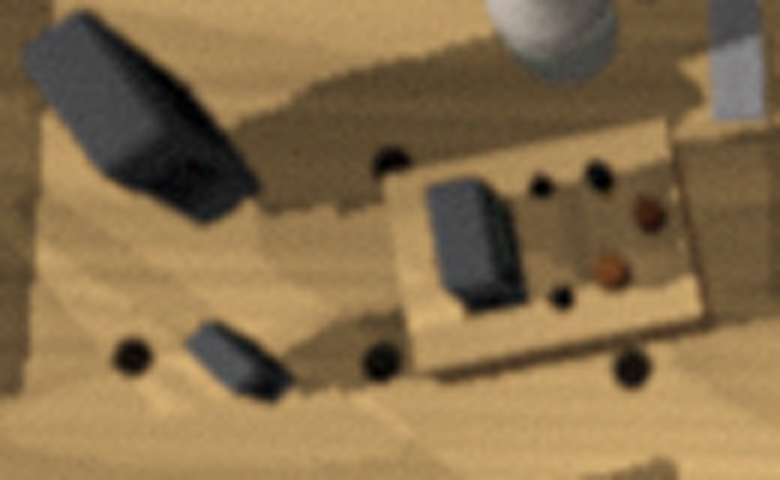

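View pics/c2.png

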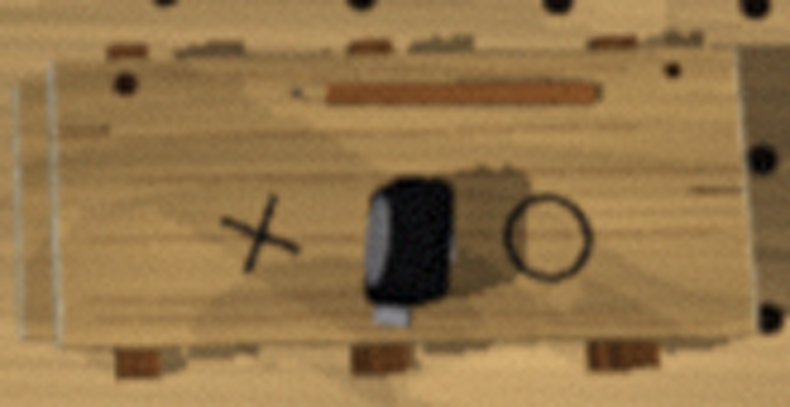

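Crops: the caddy meter's top face spans about (428,188)-(497,300) in c1, and its footprint fits the 52x30 slot. The large meter (140,110) and small one (240,360) stand loose, so they are not meant. In c2 the ring is at (548,237), the tape measure at (410,240) and the pencil above it. The grain runs along the image's horizontal.

```bash
python3 - <<'E'
from h import *
c=r.get_calibration('top')
f1=lambda x,y:((x+.5)/6-.5+120,(y+.5)/6-.5+160)
f2=lambda x,y:((x+.5)/4.788-.5+275,(y+.5)/4.788-.5+160)
P=np.array([at(c,f1(*p),82) for p in[(385,177),(667,122),(703,318),(418,377)]]);print('caddy',P)
for a,b in((0,1),(3,2),(3,0),(2,1)): d=P[b]-P[a];print(np.linalg.norm(d),np.degrees(np.arctan2(d[1],d[0])))
M=np.array([at(c,f1(*p),156) for p in[(428,188),(475,180),(497,300),(458,296)]]);print('meter',M,M.mean(0))
P=P[:,:2]; x=(P[0]-P[3])+(P[1]-P[2]);x/=np.linalg.norm(x);y=np.array([-x[1],x[0]]);print('origin',P.mean(0)+25*y,'x',x,np.degrees(np.arctan2(x[1],x[0])))
S=np.array([at(c,f2(*p),94) for p in[(52,62),(738,47),(757,330),(60,345)]]);print('stack',S,S.mean(0))
for a,b in((0,1),(3,2),(3,0),(2,1)): d=S[b]-S[a];print(np.linalg.norm(d),np.degrees(np.arctan2(d[1],d[0])))
print('ring',at(c,f2(548,237),94),'tape',at(c,f2(410,240),156))
o=(P.mean(0)+25*y); 
sc=r.get_calibration('scene')
print('bottle',at(c,(312/1.5,229/1.5),150))
print(proj(sc,[*o,156])*1.5, 'wrist yaw',np.degrees(r.sense()['tcp_rot']))
E
```

```text
caddy [[528.9 227.8  82. ]
 [556.8 101.6  82. ]
 [468.4  82.7  82. ]
 [439.2 208.6  82. ]]
129.24724368434323 -77.53370024974086
129.24182759462974 -76.94224921920934
91.73183743935363 12.081669873148101
90.39784289461777 12.068196414688606
meter [[512.7 195.  156. ]
 [516.5 175.5 156. ]
 [466.3 164.1 156. ]
 [467.6 180.4 156. ]] [490.775 178.75  156.   ]
origin [493.09520986 179.62186677] x [0.97787467 0.20919161] 12.074982486562929
stack [[ 577.7  -45.2   94. ]
 [ 594.4 -427.3   94. ]
 [ 436.9 -431.4   94. ]
 [ 419.9  -51.6   94. ]] [ 507.225 -238.875   94.   ]
382.46476961937293 -87.49743270468394
380.18027302846735 -87.43712863045751
157.9297312098011 2.32251030631826
157.55335604169147 1.4911724099318378
ring [ 485.4 -319.1   94. ] tape [ 474.7 -227.7  156. ]
bottle [613.6 156.9 150. ]
[[470.85 270.  ]] wrist yaw [-1.79927268e+02 -1.33193969e-03  2.31382619e+01]
```

Request:
{"op": "carry_out", "data": {
  "targets": [
    {"dp":[45,-50,-10],"yaw":-7},
    {"dp":[87,-99,-20],"yaw":-13},
    {"dp":[131,-149,-20],"yaw":-20},
    {"dp":[174,-199,-20],"yaw":-26},
    {"dp":[218,-248,-20],"yaw":-33},
    {"dp":[262,-298,-20],"yaw":-40},
    {"dp":[305,-348,-20],"yaw":-46},
    {"dp":[349,-397,-20],"yaw":-53},
    {"dp":[392,-447,-20],"yaw":-59},
    {"dp":[436,-497,-20],"yaw":-66},
    {"dp":[480,-546,-20],"yaw":-73},
    {"dp":[523,-596,-20],"yaw":-79}
  ],
  "fingers": 1
}}

```text
clock: 1.6
eef_pos: [478.9, 138.8, 259.2]
tcp_rot: [3.141, 0.0, 1.787]
contact_force: [1.7, -0.0, -0.7]
opening: 1.001
grasp_force: 0.0
```

Request:
{"op": "carry_out", "data": {
  "targets": [
    {"dp":[0,0,0],"yaw":0},
    {"dp":[0,0,0],"yaw":0},
    {"dp":[0,0,0],"yaw":0}
  ]
}}

```text
clock: 1.98
eef_pos: [478.2, 135.5, 259.1]
tcp_rot: [-3.141, 0.0, 1.781]
contact_force: [-0.3, -0.9, -0.1]
opening: 1.004
grasp_force: 0.0
```

```bash
python3 - <<'E'
from h import *
s=r.sense();c=r.get_calibration('wrist');im=r.grab_frame('wrist')
np.save('w.npy',im);save('w1.png',im,None,1.5)
print(s['clock'],s['eef_pos'],np.degrees(s['tcp_rot']));R=cv2.Rodrigues(c['rvec'])[0];print('cam',-R.T@c['tvec'])
x=np.array([.978,.209]);y=np.array([-.209,.978]);o=np.array([493,179.6])
print(proj(c,[[*(o+a*x+b*y),156] for a,b in((24,13),(24,-13),(-24,-13),(-24,13))])*1.5)
import json;json.dump({k:np.array(v).tolist() for k,v in c.items()},open('wc.json','w'))
E
```

```text
1.975 [478.21828252 135.47143336 259.14060526] [-1.79965737e+02  1.54190707e-02  1.02039199e+02]
cam [462.41152635 212.96581951 393.70170784]
[[477.6  184.05]
 [474.45 235.5 ]
 [380.7  235.5 ]
 [380.7  184.05]]
```

View pics/w1.png

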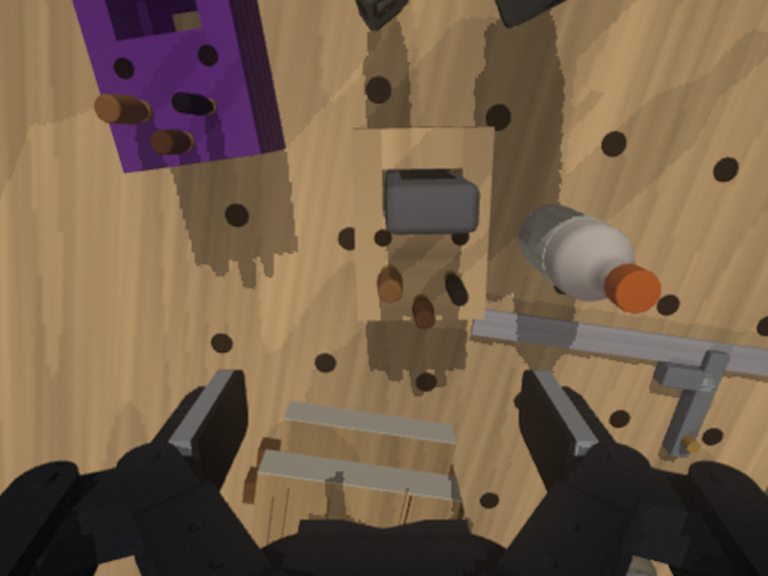

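The wrist view shows the meter's top face at (386..478, 178..234), within about 2 mm of the projected 48x26 mm at z=156. That confirms the right meter and its pose. Nothing is in the fingers' way along the caddy's x.

Request:
{"op": "carry_out", "data": {
  "targets": [
    {"dp":[41,25,0],"yaw":0},
    {"dp":[41,25,30],"yaw":0},
    {"dp":[41,25,60],"yaw":0},
    {"dp":[41,25,90],"yaw":0},
    {"dp":[41,25,115],"yaw":0},
    {"dp":[41,25,135],"yaw":0},
    {"dp":[41,25,143],"yaw":0},
    {"dp":[41,25,143],"yaw":0},
    {"dp":[41,25,143],"yaw":0}
  ]
}}

```text
clock: 3.15
eef_pos: [495.1, 181.9, 117.1]
tcp_rot: [3.14, -0.0, 1.782]
contact_force: [-0.4, 0.2, 0.4]
opening: 0.999
grasp_force: 0.0
```

Request:
{"op": "carry_out", "data": {
  "targets": [
    {"dp":[0,0,0],"yaw":0},
    {"dp":[0,0,0],"yaw":0},
    {"dp":[0,0,0],"yaw":0},
    {"dp":[0,0,0],"yaw":0},
    {"dp":[0,0,0],"yaw":0},
    {"dp":[0,0,0],"yaw":0},
    {"dp":[0,0,0],"yaw":0},
    {"dp":[0,0,0],"yaw":0}
  ],
  "fingers": -1,
  "grip_force": 50
}}

```text
clock: 4.15
eef_pos: [494.6, 182.1, 116.8]
tcp_rot: [3.141, -0.0, 1.783]
contact_force: [-1.3, -0.7, 5.5]
opening: 0.556
grasp_force: 50.5
```

Request:
{"op": "carry_out", "data": {
  "targets": [
    {"dp":[0,0,-8],"yaw":0},
    {"dp":[0,0,-20],"yaw":0},
    {"dp":[0,0,-35],"yaw":0},
    {"dp":[0,0,-55],"yaw":0},
    {"dp":[0,0,-80],"yaw":0},
    {"dp":[0,0,-110],"yaw":0},
    {"dp":[0,0,-140],"yaw":0},
    {"dp":[0,0,-165],"yaw":0},
    {"dp":[0,0,-180],"yaw":0},
    {"dp":[0,0,-185],"yaw":0},
    {"dp":[0,0,-185],"yaw":0},
    {"dp":[0,0,-185],"yaw":0}
  ]
}}

```text
clock: 5.65
eef_pos: [494.0, 181.8, 300.3]
tcp_rot: [-3.14, 0.0, 1.783]
contact_force: [0.1, -0.0, -2.1]
opening: 0.555
grasp_force: 51.8
```

```bash
python3 - <<'E'
from h import *
im=r.grab_frame('scene');save('s2.png',im,(230,60,380,230),4.5/1.3)
s=r.sense();print(s['eef_pos'],s['contact_force'],s['grasp_force'],s['opening'])
im=r.grab_frame('wrist');cv2.imwrite('pics/both.png',np.hstack([cv2.resize(im[:,:,::-1],(440,330)),cv2.resize(cv2.imread('pics/s2.png'),(291,330))]))
E
```

```text
[494.05904448 181.78347059 300.31848652] [-0.39629772 -0.29195448 -1.55725778] 51.81412875652313 0.5559599317649359
```

View pics/both.png

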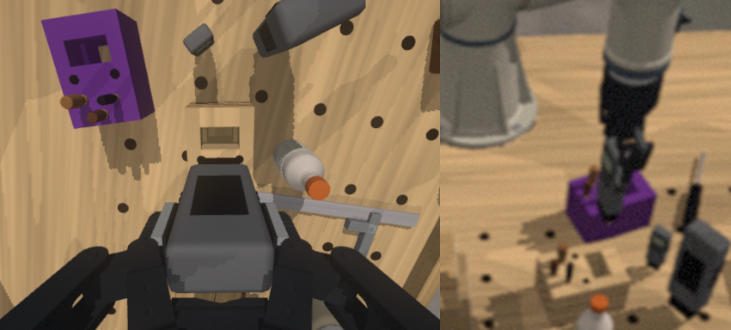

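Meter held upright and clear of the slot. Now carrying it high over to the ring.

Request:
{"op": "carry_out", "data": {
  "targets": [
    {"dp":[-25,-6,0],"yaw":0},
    {"dp":[-68,-16,0],"yaw":1},
    {"dp":[-112,-26,0],"yaw":2},
    {"dp":[-157,-37,0],"yaw":3},
    {"dp":[-202,-47,0],"yaw":4},
    {"dp":[-247,-58,0],"yaw":5},
    {"dp":[-292,-68,0],"yaw":6},
    {"dp":[-337,-79,0],"yaw":7},
    {"dp":[-382,-89,0],"yaw":8},
    {"dp":[-427,-100,0],"yaw":9},
    {"dp":[-465,-109,0],"yaw":10},
    {"dp":[-488,-114,0],"yaw":10}
  ]
}}

```text
clock: 7.25
eef_pos: [485.3, -320.7, 300.6]
tcp_rot: [-3.141, -0.001, 1.607]
contact_force: [-0.2, 0.5, -2.3]
opening: 0.555
grasp_force: 51.9
```

Request:
{"op": "carry_out", "data": {
  "targets": [
    {"dp":[0,0,0],"yaw":0},
    {"dp":[0,0,0],"yaw":0},
    {"dp":[0,0,0],"yaw":0},
    {"dp":[0,0,0],"yaw":0}
  ]
}}

```text
clock: 7.75
eef_pos: [485.8, -318.3, 301.5]
tcp_rot: [3.141, -0.0, 1.609]
contact_force: [0.0, -0.6, -1.5]
opening: 0.554
grasp_force: 51.9
```

```bash
python3 - <<'E'
from h import *
s=r.sense();c=r.get_calibration('wrist');im=r.grab_frame('wrist')
save('w2.png',im,None,1.5)
print(s['clock'],s['eef_pos'],np.degrees(s['tcp_rot']),s['contact_force'])
print('ring',proj(c,[[485.4,-319.1,94],[485.4,-298,94],[485.4+22,-319,94]])*1.5)
p=s['eef_pos'];print('pins',proj(c,[[p[0]+a,p[1],p[2]-111] for a in(-12,12)])*1.5)
E
```

```text
7.75 [ 485.84975941 -318.31209667  301.4632542 ] [ 1.79988039e+02 -9.88016310e-04  9.21980407e+01] [ 0.02725528 -0.55384318 -1.45849906]
ring [[381.   242.4 ]
 [382.2  214.05]
 [410.7  243.45]]
pins [[359.4  280.65]
 [403.35 282.3 ]]
```

View pics/w2.png

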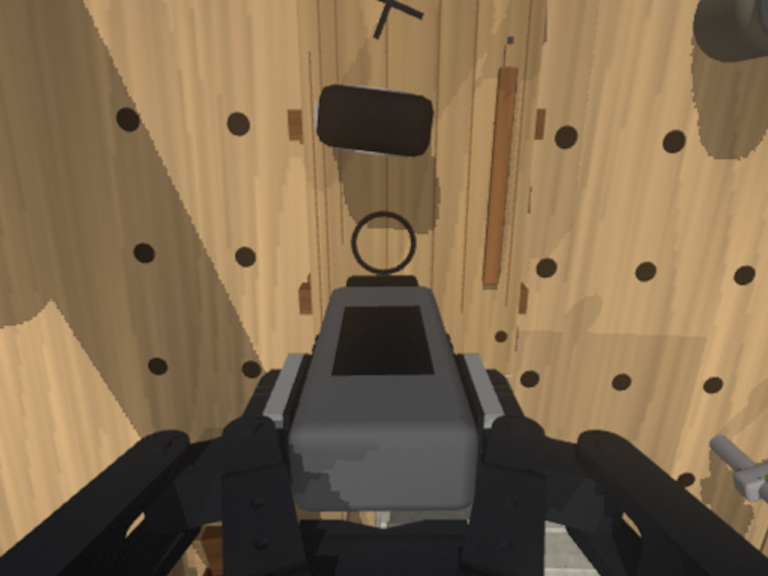

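The ring appears at (384,242) against a predicted (381,242), so it is about 2 mm toward +x; the nose is centred at (382,280). I'll shift 1.5 mm, descend, then feel for contact.

Request:
{"op": "carry_out", "data": {
  "targets": [
    {"dp":[0,1.5,15],"yaw":0},
    {"dp":[0,1.5,35],"yaw":0},
    {"dp":[0,1.5,55],"yaw":0},
    {"dp":[0,1.5,70],"yaw":0},
    {"dp":[0,1.5,80],"yaw":0},
    {"dp":[0,1.5,86],"yaw":0},
    {"dp":[0,1.5,88],"yaw":0},
    {"dp":[0,1.5,88],"yaw":0},
    {"dp":[0,1.5,88],"yaw":0},
    {"dp":[0,1.5,88],"yaw":0}
  ]
}}

```text
clock: 9.05
eef_pos: [487.3, -319.2, 213.7]
tcp_rot: [3.141, 0.0, 1.608]
contact_force: [0.3, 0.1, -2.1]
opening: 0.557
grasp_force: 51.9
```

Request:
{"op": "carry_out", "data": {
  "targets": [
    {"dp":[0,0,2],"yaw":0},
    {"dp":[0,0,4],"yaw":0},
    {"dp":[0,0,5],"yaw":0},
    {"dp":[0,0,5],"yaw":0},
    {"dp":[0,0,5],"yaw":0}
  ]
}}

```text
clock: 9.68
eef_pos: [487.1, -319.1, 208.3]
tcp_rot: [3.142, -0.0, 1.608]
contact_force: [-0.9, -0.1, -1.8]
opening: 0.553
grasp_force: 51.9
```

Request:
{"op": "carry_out", "data": {
  "targets": [
    {"dp":[0,0,1],"yaw":0},
    {"dp":[0,0,2],"yaw":0},
    {"dp":[0,0,2],"yaw":0},
    {"dp":[0,0,2],"yaw":0},
    {"dp":[0,0,2],"yaw":0}
  ]
}}

```text
clock: 10.3
eef_pos: [487.2, -319.1, 206.3]
tcp_rot: [3.142, -0.0, 1.608]
contact_force: [0.2, 0.6, -3.2]
opening: 0.557
grasp_force: 51.9
```

Request:
{"op": "carry_out", "data": {
  "targets": [
    {"dp":[0,0,1],"yaw":0},
    {"dp":[0,0,2],"yaw":0},
    {"dp":[0,0,2],"yaw":0},
    {"dp":[0,0,2],"yaw":0},
    {"dp":[0,0,2],"yaw":0}
  ]
}}

```text
clock: 10.92
eef_pos: [487.2, -319.1, 204.3]
tcp_rot: [3.142, 0.0, 1.608]
contact_force: [0.0, -0.3, -1.1]
opening: 0.56
grasp_force: 51.9
```

Request:
{"op": "carry_out", "data": {
  "targets": [
    {"dp":[0,0,1],"yaw":0},
    {"dp":[0,0,1.5],"yaw":0},
    {"dp":[0,0,1.5],"yaw":0},
    {"dp":[0,0,1.5],"yaw":0},
    {"dp":[0,0,1.5],"yaw":0}
  ]
}}

```text
clock: 11.55
eef_pos: [487.2, -319.1, 202.9]
tcp_rot: [3.141, 0.0, 1.608]
contact_force: [-0.1, 0.4, 1.7]
opening: 0.558
grasp_force: 52.1
```

Request:
{"op": "carry_out", "data": {
  "targets": [
    {"dp":[0,0,1],"yaw":0},
    {"dp":[0,0,2],"yaw":0},
    {"dp":[0,0,2],"yaw":0},
    {"dp":[0,0,2],"yaw":0},
    {"dp":[0,0,2],"yaw":0}
  ]
}}

```text
clock: 12.18
eef_pos: [487.2, -319.1, 200.9]
tcp_rot: [3.141, 0.0, 1.608]
contact_force: [-1.5, -0.3, 4.9]
opening: 0.556
grasp_force: 52.4
```

```bash
python3 - <<'E'
from h import *
f=[]
for i in range(6):
    im=r.grab_frame('top' if i else 'wrist'); s=r.sense(); f.append(s['contact_force'][2])
    if not i: w=im
print(np.round(f,1),s['eef_pos'],s['wrist_torque'],s['grasp_force'],s['clock'])
save('w3.png',w,(200,130,312,214),6)
E
```

```text
[4.8 5.8 5.1 5.4 5.6 4.8] [ 487.19499479 -319.11550749  200.87621811] [ 0.04864187  0.2676047  -0.03708908] 52.42861211299896 12.475
```

View pics/w3.png

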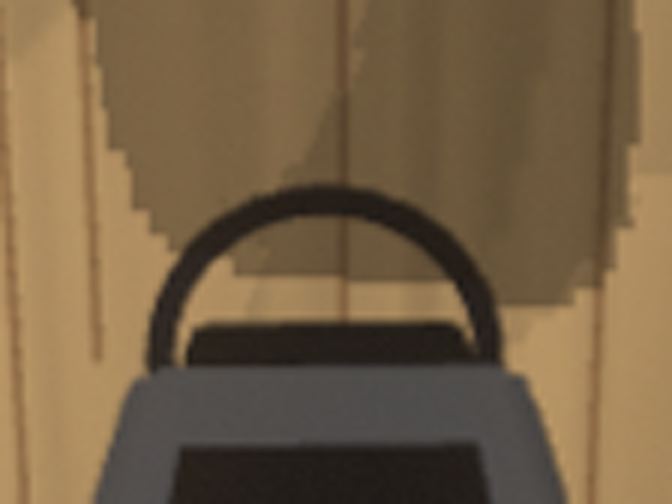

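The wrist view shows the nose (187..473) centred in the ring (150..500). The net press is about 7 N, so each pin is in about 3.4 mm.

```bash
python3 -c "
from rig import r
print(r.sign_off())"
```

```text
the job is handed in; nothing more can be done
None
```

I handed the job in at about 12.5 s, with the meter held upright in the gripper and both pins inside the crayon ring, square across the grain. The press is about 7 N, which I estimate pushes each pin in about 3.4 mm. Sign-off returned no verdict.

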